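# Demagnetise a dish of screwdriver bits

### The arm

A 6-joint arm with a two-finger parallel gripper is mounted at the origin on the work surface. World frame = base frame: x ahead of the robot, y to its left, z up, the work surface at z = 0. Lengths are in m, angles in rad, forces in N, time in s.
With the tool pointing down it reaches from about 0.325 to 0.9 m from the base axis. Payload 6.1 kg.
Tool frame: the origin (TCP) lies midway between the tips of the shut fingers; the grasp point (between the pads) lies 19 mm behind it; z points along the fingers, y is the line along which they close (so a half turn about z gives the same grasp; the last joint's range is limited). The gripper opens to 85 mm and grips with 20 to 120 N. Pads are 22 mm wide; open, the fingers measure 114 mm over their backs; the gripper's body (76 mm by 85 mm) begins 54 mm behind the grasp point. The pads swing forward as they close: fully open they stand 13 mm farther back than shut.
Start: joints at [-1.243, 0.22, 1.526, -0, 1.395, -0.126], TCP at [0.274, -0.562, 0.231] pointing down, gripper open.
Joint ranges: [-2.98, 2.98], [-0.91, 2.08], [0.09, 2.57], [-1.24, 4.39], [0.2, 2.65], [-2.68, 2.68]. Speed limits (rad/s): [2.57, 2.57, 3.01, 3.14, 3.14, 3.14].

### API

Orientations are given as [roll, pitch, yaw] about the fixed x, y, z axes, in that order (R = Rz(yaw) Ry(pitch) Rx(roll)).
In Python, from plant import movep, move_l, set_joints, gripper_to, hold, inverse_kinematics, observe, get_image, get_calibration, Unreachable, job_done gives the robot as it stands. Calls block until the motion is done:
- movep(position, orientation): joint-space move of the TCP to a pose.
- move_l(position, feed=0.15, rotation=None, max_force=None): straight line of the TCP; rotation=None keeps the orientation; feed is the mean speed in m/s. With max_force (N) it stops when the force on the tool has changed by that much, and returns True; else False.
- set_joints(angles): joint-space move.
- gripper_to(opening, f_grip=None): finger opening in m; f_grip is the grip in N (None keeps the last); returns when the fingers have stopped.
- hold(seconds).
- inverse_kinematics(position, orientation): joint angles nearest the present ones, or None.
- observe(): the state.
- get_image(name): name is "side" or "top" or "wrist"; returns (picture, depth): 384x512x3 uint8, red, green, blue; 384x512 float32, m along the optical axis (not along the pixel's ray), 0 where there is no reading.
- get_calibration(name): a dict with "intrinsics" (3x3 intrinsics, pixels), "dist_coeffs" ([k1, k2, p1, p2, k3] as OpenCV has them; the pictures are not rectified), "world_from_camera" (4x4, takes a point from camera to world coordinates). Camera axes: x right, y down, z forward; pixel columns grow to the right and rows downward; lengths in m; the calibration is good to about 2 mm. A picture is of the moment at which its call begins: read the wrist's pose just before it. get_calibration takes no time and is no camera call; for the wrist camera it gives the pose at the moment of the call.
A pose or a line that the arm cannot do raises Unreachable and nothing moves.
- job_done(): hands the job in; it is judged then, once.
The state is a dict: "time_s": time; "q": joint angles; "joint_velocities": joint speeds; "joint_torque": joint torques, N m; "eef_pos": TCP position; "tcp_rot": TCP orientation; "ft_force": force on the tool from outside, world axes, zero at the start; "torque": the same for the moment, N m; "opening": finger opening in m; "grasp_force": force on a finger pad.
Only numpy, scipy, OpenCV 4.12 (cv2) and the standard library are available. Lean on these libraries where they do the work, as an engineer would, in place of code of your own. Each camera call takes 0.05 s, during which the arm holds its last target. There are 200 camera calls.

### The job

Slide the metal dish of bits along the demagnetiser plate, without lifting or tipping it, from the blue ring to the middle of the orange ring. Once it stands there, turn the red wing switch on the grey control box clockwise to its stop, hold it there for about a second, and let it spring back to rest. Leave the other things on the bench where they are.

Things in the scene. Friction and masses are not known exactly. Their poses are not given: they have to be found in the camera images.
- dish: open round metal dish, loose, 0.25-0.5 kg, 45 mm high, outer radius 40 mm at foot, 45 at rim, wall 3, floor 4 thick; three fixed bits inside, tops 10 mm above the underside. Stub handle along its +x: black grip 13 mm thick, 60 to 94 mm from the centre, axis 37 mm above the underside. Origin: centre of the underside, z up. Starts in the blue ring, handle turned any way
- plate: fixed steel demagnetiser plate, 130 mm (its x) by 380 mm (its y) by 10 mm thick, flat top 10 mm above the bench. Origin at the centre of its underside. It carries the two rings 200 mm apart on its long axis; which end has which ring varies
- mark_work: painted orange ring on the plate around a dark disc (inner radius 52 mm, outer 58 mm): where the dish must go. Flat, no obstacle. Origin at the ring's centre on bench level; the paint is 10 mm above the origin
- mark_park: painted blue ring on the plate around a light disc, same size, where the dish starts. Origin at the ring's centre on bench level; the paint is 10 mm above the origin
- control_box: fixed grey control box with a white top, 120 x 120 x 45 mm, either left or right of the plate. Origin at the centre of its underside; at rest the wing of the switch lies along the box's x axis. A black tick on its top at the -x side marks the rest, an orange tick the stop
- switch (a joint): angle of the wing switch, rad: 0 at rest, grows clockwise seen from above, hard stop at 1.2. A spring (0.07 N m at rest, 0.22 N m at the stop) returns it to 0 when let go
- switch_axis (a point): on the vertical axis of the wing switch, 70 mm above the bench, about mid height of the wing; axes as the control box. Red wing: bar 76 mm long (38 either side of the axis), 14 wide, from 53.5 to 81.5 mm above the bench, on a black hub of radius 21 with top at 55.5 mm. A white line on top marks the end that at rest points to the box's -x
- iron_station: bystander: fixed black soldering station, 120 x 120 x 45 mm with a small round grey knob and a holder up to 65 mm above the bench, on the other side of the plate. Not to be operated. Origin at the centre of its underside
- screwdriver: bystander: loose orange-handled screwdriver, 170 mm long, lying between robot and plate, handle to its -x
- spool: bystander: loose blue spool, 56 mm across, 32 mm high, between robot and plate
- flux_jar: bystander: loose amber jar, 40 mm across, 55 mm high, between robot and plate
- parts_bin: bystander: loose open blue bin, 70 x 90 x 40 mm, beyond the plate
- brush: bystander: loose brush, 150 mm long, lying beyond the plate
- bottle: bystander: loose white bottle with a red cap, 44 mm across, 100 mm high, beyond the plate
- pliers: bystander: loose pliers with green grips, about 160 mm long, lying beyond the plate
There are look-alikes about, which are no part of the job. Of the things shaped like the control_box, the grey one is meant.

How it is judged:
On the way, in this order (a step that is already met when the one before it is completed fails the run):
1. the dish stands in the orange ring, at rest (horizontal distance between dish and mark_work below 0.014 m and linear speed of dish below 0.02 m/s), for 0.2 s.
2. the wing switch is held at its stop with the dish in the orange ring (horizontal distance between dish and mark_work below 0.014 m and value of joint switch above 1.12 rad), for 0.6 s.
3. the wing switch has sprung back (value of joint switch below 0.08 rad), for 0.2 s.
At the end, for the whole second after the job is handed in: the dish stands upright and still on the plate, its centre within 14 mm of the orange ring's centre, and the wing switch is back at rest (below 0.08 rad) (all of step 1 and angle between dish's own z axis and vertical below 0.1 rad and value of joint switch below 0.08 rad and height (world z) of dish between 0.006 and 0.015 m); the robot touches nothing.
It fails at once if the dish is lifted off the plate (more than 6 mm), tipped (more than 0.25 rad) or pushed off the plate (height (world z) of dish above 0.016 m or height (world z) of dish below 0.004 m or angle between dish's own z axis and vertical above 0.25 rad).
It fails at once if the switch is turned (more than 0.3 rad) while the dish is not in the orange ring (value of joint switch above 0.3 rad and not (horizontal distance between dish and mark_work below 0.014 m)).
It fails at once if another thing on the bench is moved by more than 20 mm (distance of any of screwdriver, spool, flux_jar, parts_bin, brush, bottle, pliers from where it was at the start of the episode above 0.02 m).
It also fails if it takes over 64 s, if anything falls off the work surface, if the arm or the gripper's body presses on something with over 40 N, if the wrist force passes 120 N, or if a joint passes its speed limit or range.

## Working session

There is one attempt and no reset: what is moved stays moved. The work goes in short steps, each a Python script; the robot and the scene stay as the last script left them, time stands still between calls to the robot, and variables do not carry over. Pictures are saved under pics/ and viewed, at most 10 in all, crops included, and the job is handed in when it is done.

```bash
ls; mkdir -p pics
python3 - <<'E'
from plant import *
import cv2,numpy as np
for n in ("top","side"):
    im,d=get_image(n); cv2.imwrite(f"pics/{n}0.png",im[:,:,::-1]); np.savez(f"{n}0.npz",im=im,d=d)
    c=get_calibration(n); print(n,np.round(c["intrinsics"],1).tolist(),np.round(c["dist_coeffs"],3),np.round(c["world_from_camera"],3).tolist())
s=observe();print(s["time_s"],s["tcp_rot"],s["ft_force"],s["opening"])
E
```

```text
pics
top [[405.2, 0.0, 256.4], [0.0, 405.2, 197.5], [0.0, 0.0, 1.0]] [-0.024  0.     0.     0.     0.   ] [[-0.021, -0.994, 0.104, 0.352], [-1.0, 0.023, 0.015, -0.079], [-0.017, -0.104, -0.994, 1.444], [0.0, 0.0, 0.0, 1.0]]
side [[475.9, 0.0, 261.1], [0.0, 475.9, 194.6], [0.0, 0.0, 1.0]] [-0.11  0.    0.    0.    0.  ] [[-0.998, -0.057, 0.036, 0.466], [-0.066, 0.745, -0.664, 0.769], [0.011, -0.665, -0.747, 1.032], [0.0, 0.0, 0.0, 1.0]]
0.1 [-3.13981310e+00 -2.07548406e-04  4.53749875e-01] [-0.8750211  -0.76423265 -0.86010759] 0.0855817320117589
```

View pics/top0.png

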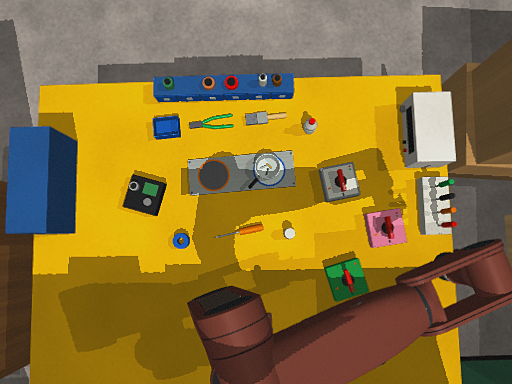

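View pics/side0.png

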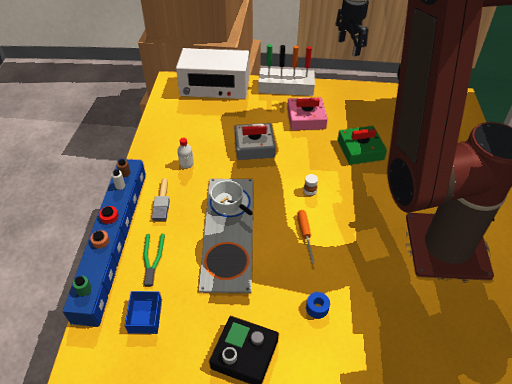

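The top view shows the dish at about (268,168) with its handle toward (252,187), and the orange ring at (214,176). Three red-winged boxes could be taken for the right one: grey (341,182), pink (386,227) and green (347,279). The grey one is meant. The black station at (146,194) and the fixture tray at the top are not involved. Side view: dish (228,197), ring (227,260), grey box wing (255,130).

```bash
cat > h.py <<'E'
import numpy as np,cv2
def ray(c,px):
    u=cv2.undistortPoints(np.array(px,float).reshape(-1,1,2),c["intrinsics"],c["dist_coeffs"]).reshape(-1,2)
    T=np.array(c["world_from_camera"]); d=np.c_[u,np.ones(len(u))]@T[:3,:3].T
    return T[:3,3],d
def plane(c,px,z):
    o,d=ray(c,px); return o+d*((z-o[2])/d[:,2])[:,None]
def tri(c1,p1,c2,p2):
    A=np.zeros((3,3));b=np.zeros(3);R=[]
    for c,p in((c1,p1),(c2,p2)):
        o,d=ray(c,p);d=d[0]/np.linalg.norm(d[0]);P=np.eye(3)-np.outer(d,d);A+=P;b+=P@o;R.append((P,o))
    x=np.linalg.solve(A,b); return x,[np.linalg.norm(P@(x-o)) for P,o in R]
def mask(im,lo,hi,box=None):
    h=cv2.cvtColor(im,cv2.COLOR_RGB2HSV)
    m=cv2.inRange(h,np.array(lo),np.array(hi))
    if box:
        k=np.zeros_like(m);x0,y0,x1,y1=box;k[y0:y1,x0:x1]=255;m&=k
    return m
def biggest(m):
    c=max(cv2.findContours(m,cv2.RETR_EXTERNAL,cv2.CHAIN_APPROX_NONE)[0],key=cv2.contourArea)
    return c
E
python3 - <<'E'
from plant import *
from h import *
np.set_printoptions(precision=4,suppress=True)
D={n:np.load(n+"0.npz")["im"] for n in("top","side")};C={n:get_calibration(n) for n in D}
def red(im,box): return mask(im,(0,170,60),(6,255,255),box)|mask(im,(174,170,60),(180,255,255),box)
P={}
for n,wb,ob in(("top",(320,160,365,205),(190,155,240,198)),("side",(232,115,275,150),(195,235,255,285))):
    c=biggest(red(D[n],wb));r=cv2.minAreaRect(c);m=cv2.moments(c);P[n]=(m["m10"]/m["m00"],m["m01"]/m["m00"])
    b=cv2.boxPoints(r);w=plane(C[n],b,.0815);print(n,"wing",P[n],r);print(w)
    # orange ring
    mm=mask(D[n],(2,120,90),(16,255,255),ob);pts=np.argwhere(mm)[:,::-1]
    w=plane(C[n],pts,.010)[:,:2];A=np.c_[2*w,np.ones(len(w))]
    for _ in range(3):
        s=np.linalg.lstsq(A,(w**2).sum(1),rcond=None)[0];rr=np.sqrt(s[2]+s[:2]@s[:2]);e=np.abs(np.linalg.norm(w-s[:2],axis=1)-rr);k=e<.008;w=w[k];A=A[k]
    print(n,"orange",s[:2],rr,len(w));P[n+"o"]=cv2.projectPoints(np.zeros((1,3)),np.zeros(3),np.zeros(3),np.eye(3),None)[0] is None
print("wing tri",tri(C["top"],P["top"],C["side"],P["side"]))
for n,p in(("top",(252,187)),("top",(268,168))): print(n,plane(C[n],[p],.047))
im=cv2.resize(D["top"][140:215,180:370],None,fx=4,fy=4,interpolation=cv2.INTER_CUBIC);cv2.imwrite("pics/crop1.png",im[:,:,::-1])
E
```

```text
top wing (340.4533333333333, 177.73333333333332) ((341.0384826660156, 179.6923065185547), (21.768890380859375, 5.295135498046875), 78.69007110595703)
[[ 0.5846 -0.3326  0.0815]
 [ 0.5878 -0.3504  0.0815]
 [ 0.5145 -0.3616  0.0815]
 [ 0.5113 -0.344   0.0815]]
top orange [0.5887 0.095 ] 0.054851026333731526 173
side wing (253.8706140350877, 130.1469298245614) ((254.5, 130.0), (8.0, 23.0), 90.0)
[[ 0.5859 -0.3522  0.0815]
 [ 0.5154 -0.3577  0.0815]
 [ 0.5132 -0.3205  0.0815]
 [ 0.5824 -0.3151  0.0815]]
side orange [0.5895 0.092 ] 0.055003531572236856 301
wing tri (array([ 0.5548, -0.3471,  0.072 ]), [np.float64(0.002835334676830882), np.float64(0.0028353346768307044)])
top [[ 0.5361 -0.0441  0.047 ]]
top [[ 0.6016 -0.1014  0.047 ]]
```

View pics/crop1.png

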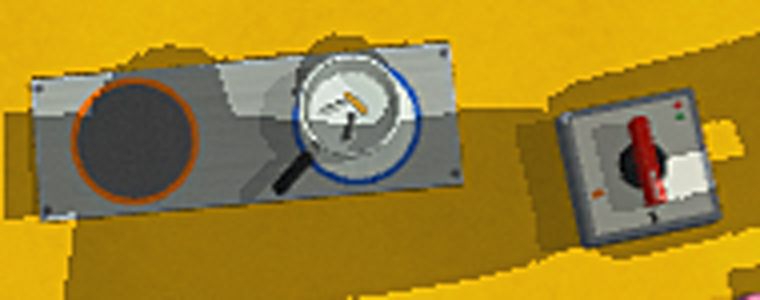

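The crop shows the dish with its handle pointing lower-left (tip near (278,188) in the crop). The grey box has its black tick and the white-lined wing end at the bottom, nearest the robot, and the orange tick lower-left, which is clockwise. The choice is confirmed. Next, wrist views from two places each.

Run:
```python
from plant import *
from h import *
import pickle
np.set_printoptions(precision=4,suppress=True)
S={}
def snap(k):
    hold(.15);c=get_calibration("wrist");im,d=get_image("wrist");S[k]=(c,im,d);print(k,np.array(observe()["eef_pos"]),np.array(c["world_from_camera"]).round(3).tolist(),observe()["time_s"])
    cv2.imwrite(f"pics/{k}.png",im[:,:,::-1])
for th in(2.43,-0.71):
    print(th,inverse_kinematics([.53,-.06,.30],[np.pi,0,th]))
th=-0.71
movep([.53,-.36,.28],[np.pi,0,-.1]);snap("b1")
move_l([.49,-.32,.28],feed=.2);snap("b2")
movep([.56,-.07,.28],[np.pi,0,th]);snap("d1")
move_l([.52,-.03,.26],feed=.2);snap("d2")
pickle.dump(S,open("S.pkl","wb"))
cv2.imwrite("pics/w1.png",np.vstack([np.hstack([S["b1"][1],S["b2"][1]]),np.hstack([S["d1"][1],S["d2"][1]])])[::2,::2,::-1])
```

```text
2.43 [-0.2606 -0.0376  1.6746  0.      1.5046 -1.1198]
-0.71 [-0.2606 -0.0376  1.6746 -0.      1.5046  2.0202]
b1 [ 0.5292 -0.361   0.2797] [[-0.101, -0.951, -0.293, 0.604], [-0.995, 0.097, 0.03, -0.369], [0.0, 0.295, -0.956, 0.422], [0.0, 0.0, 0.0, 1.0]] 1.55
b2 [ 0.4903 -0.3207  0.28  ] [[-0.1, -0.951, -0.292, 0.565], [-0.995, 0.096, 0.029, -0.329], [0.001, 0.294, -0.956, 0.422], [0.0, 0.0, 0.0, 1.0]] 2.1833
d1 [ 0.56   -0.0712  0.2799] [[-0.653, -0.724, -0.223, 0.617], [-0.758, 0.624, 0.192, -0.121], [0.0, 0.294, -0.956, 0.422], [0.0, 0.0, 0.0, 1.0]] 3.4
d2 [ 0.5208 -0.0308  0.2606] [[-0.652, -0.725, -0.222, 0.578], [-0.758, 0.624, 0.191, -0.081], [-0.0, 0.293, -0.956, 0.403], [0.0, 0.0, 0.0, 1.0]] 4.05
```

View pics/w1.png

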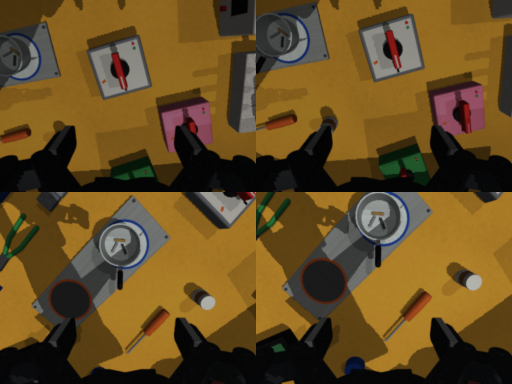

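The wrist views (each shown at half size) show the wing at b1 (238,136) and b2 (270,90), the handle at d1 (240,172) and d2 (244,124), and the orange ring at d1 (140,216) and d2 (136,178).

Run:
```python
from h import *
import pickle
np.set_printoptions(precision=4,suppress=True)
S=pickle.load(open("S.pkl","rb"))
def red(im,box): return mask(im,(0,150,60),(5,255,255),box)|mask(im,(175,150,60),(180,255,255),box)
tiles=[];W={};H={};O={}
for k,wb in(("b1",(200,90,280,190)),("b2",(225,45,310,150))):
    c,im,d=S[k];m=red(im,wb);ct=biggest(m);r=cv2.minAreaRect(ct);W[k]=r[0];p=cv2.boxPoints(r)
    print(k,"wing",r);print(plane(c,p,.0815)[:,:2]);
    v=im.copy();cv2.drawContours(v,[ct],-1,(0,255,0),1)
    hs=cv2.cvtColor(im,cv2.COLOR_RGB2HSV);x0,y0,x1,y1=wb;x0-=40;x1+=40;y0-=20;y1+=20
    wm=cv2.inRange(hs,np.array((0,0,110)),np.array((180,60,255)));q=np.zeros_like(wm);q[y0:y1,x0:x1]=wm[y0:y1,x0:x1]
    cb=biggest(q);rb=cv2.minAreaRect(cb);pb=plane(c,cv2.boxPoints(rb),.045);print(" box",pb.mean(0),np.linalg.norm(np.diff(pb,axis=0),axis=1),[np.degrees(np.arctan2(*(pb[i+1]-pb[i])[1::-1])) for i in range(3)])
    cv2.polylines(v,[cv2.boxPoints(rb).astype(int)],True,(0,0,255),1)
    tiles.append(cv2.resize(v[max(0,y0):max(0,y0)+140,x0:x0+160],None,fx=2,fy=2))
print("wing tri",tri(S["b1"][0],W["b1"],S["b2"][0],W["b2"]))
for k,hb,ob in(("d1",(225,148,258,200),(85,160,200,270)),("d2",(228,90,270,155),(80,120,195,240))):
    c,im,d=S[k];h=cv2.cvtColor(im,cv2.COLOR_RGB2HSV);m=mask(im,(0,0,0),(180,255,38),hb);ct=biggest(m);r=cv2.minAreaRect(ct);H[k]=r[0];p=cv2.boxPoints(r)
    if np.linalg.norm(p[0]-p[1])<np.linalg.norm(p[1]-p[2]):e=np.array([(p[0]+p[1])/2,(p[2]+p[3])/2])
    else:e=np.array([(p[1]+p[2])/2,(p[3]+p[0])/2])
    w=plane(c,e,.047);f=w[1]-w[0];print(k,"handle",r,w.tolist(),np.linalg.norm(f),np.arctan2(f[1],f[0]))
    mm=mask(im,(0,110,50),(12,255,255),ob);pts=np.argwhere(mm)[:,::-1];w=plane(c,pts,.010)[:,:2]
    for _ in range(4):
        A=np.c_[2*w,np.ones(len(w))];s=np.linalg.lstsq(A,(w**2).sum(1),rcond=None)[0];rr=np.sqrt(s[2]+s[:2]@s[:2]);e=np.abs(np.linalg.norm(w-s[:2],axis=1)-rr);w=w[e<.006]
    print(k,"orange",s[:2],rr,len(w))
    el=cv2.fitEllipse(pts.astype(np.float32).reshape(-1,1,2));O[k]=el[0]
    v=im.copy();cv2.drawContours(v,[ct],-1,(0,255,0),1);v[mm>0]=(0,255,255)
    x,y=hb[0]-60,max(0,hb[1]-90);tiles.append(cv2.resize(v[y:y+140,x:x+160],None,fx=2,fy=2))
print("handle tri",tri(S["d1"][0],H["d1"],S["d2"][0],H["d2"]),"ring tri",tri(S["d1"][0],O["d1"],S["d2"][0],O["d2"]))
cv2.imwrite("pics/w2.png",np.vstack([np.hstack(tiles[:2]),np.hstack(tiles[2:])])[:,:,::-1])
```

```text
b1 wing ((238.0376739501953, 141.3574981689453), (74.31734466552734, 14.029294967651367), 73.85565948486328)
[[ 0.5879 -0.3396]
 [ 0.5902 -0.3532]
 [ 0.5167 -0.3662]
 [ 0.514  -0.352 ]]
 box [ 0.5568 -0.3803  0.045 ] [0.0464 0.1042 0.0499] [np.float64(-81.47413116456589), np.float64(-169.37545423611047), np.float64(99.5418586900712)]
b2 wing ((274.62823486328125, 98.5986328125), (78.5281982421875, 14.636504173278809), 75.1413803100586)
[[ 0.5873 -0.3389]
 [ 0.5894 -0.3526]
 [ 0.5158 -0.3666]
 [ 0.5134 -0.3522]]
 box [ 0.5567 -0.3804  0.045 ] [0.0463 0.1059 0.0497] [np.float64(-83.235295419577), np.float64(-169.65456759008075), np.float64(97.34941353837903)]
wing tri (array([ 0.5524, -0.3525,  0.0774]), [np.float64(0.00018602738017746258), np.float64(0.00018602738017762813)])
d1 handle ((239.5, 174.5), (37.0, 9.0), 90.0) [[0.5684143796243191, -0.06418621690935959, 0.046999999999999986], [0.5357876723253014, -0.03558498291054914, 0.046999999999999986]] 0.04338816215778771 2.421845697476377
d1 orange [0.5894 0.0929] 0.054797949512138414 1138
d2 handle ((243.5, 127.0), (42.0, 11.0), 90.0) [[0.5685299557069864, -0.06397430179386113, 0.046999999999999986], [0.5358511831550626, -0.035573411998402076, 0.046999999999999986]] 0.04329564316041714 2.4261180679989334
d2 orange [0.5894 0.0929] 0.05472066423047968 1487
handle tri (array([ 0.5524, -0.05  ,  0.0468]), [np.float64(7.180763951167633e-05), np.float64(7.180763951172309e-05)]) ring tri (array([0.5906, 0.0913, 0.0097]), [np.float64(9.592031922157704e-06), np.float64(9.59203192229163e-06)])
```

View pics/w2.png

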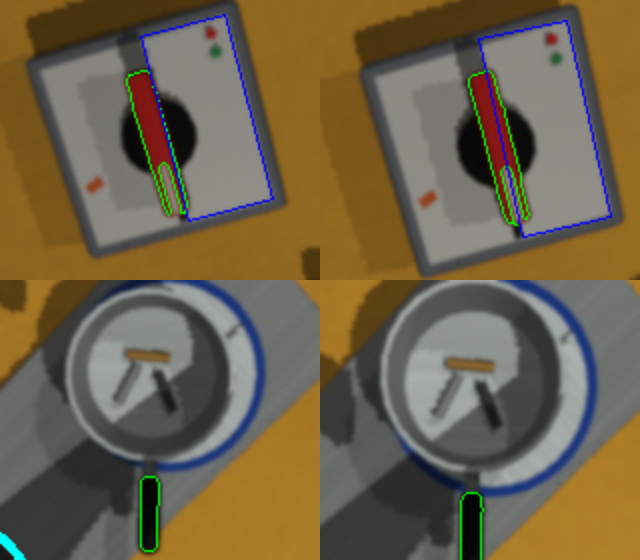

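The contours sit well on the wing and the handle, and the heights check out: wing 77 mm, handle 47 mm, ring 10 mm. The dish centre comes from the rim points in the depth image, then I grasp the handle.

```bash
cat >> h.py <<'E'
def rim(c,d,guess,zlo=.051,zhi=.060):
    yy,xx=np.nonzero(d>0);o,r=ray(c,np.c_[xx,yy]);p=o+r*d[yy,xx][:,None]
    g=np.linalg.norm(p[:,:2]-guess,axis=1);k=(p[:,2]>zlo)&(p[:,2]<zhi)&(g<.058);w=p[k,:2]
    for _ in range(5):
        A=np.c_[2*w,np.ones(len(w))];s=np.linalg.lstsq(A,(w**2).sum(1),rcond=None)[0];R=np.sqrt(s[2]+s[:2]@s[:2])
        w=w[np.abs(np.linalg.norm(w-s[:2],axis=1)-R)<.005]
    return s[:2],R,len(w),np.median(p[k,2])
E
python3 - <<'E'
from plant import *
from h import *
import pickle
np.set_printoptions(precision=4,suppress=True)
S=pickle.load(open("S.pkl","rb"));C=[]
h=np.array([.5521,-.0499]);a=2.424;u=np.array([np.cos(a),np.sin(a)])
for k in("d1","d2"):
    c,im,d=S[k];r=rim(c,d,h-.079*u);C.append(r[0]);print(k,r)
ctr=np.mean(C,0);v=h-ctr;print("handle dist",np.linalg.norm(v),"angle",np.arctan2(v[1],v[0]),v@u)
a=np.arctan2(v[1],v[0]);
t=ctr+.077*u;th=2.424-np.pi
ok=.042<np.mean([rim(S[k][0],S[k][2],h-.079*u)[1] for k in("d1","d2")])<.047 and abs(v@u-.077)<.008
print("target",t,ok)
if ok:
    movep([*t,.12],[np.pi,0,th])
    gripper_to(.05)
    print(move_l([*t,.029],feed=.08,max_force=8))
    s=observe();print(s["eef_pos"],s["tcp_rot"],s["ft_force"],s["time_s"])
    im,d=get_image("wrist");t2,d2=get_image("top")
    cv2.imwrite("pics/g1.png",np.vstack([im[:,:,::-1]]))
E
```

```text
d1 (array([ 0.6095, -0.1005]), np.float64(0.04298796069165181), 882, np.float64(0.05419301116834058))
d2 (array([ 0.6092, -0.1005]), np.float64(0.04277127841243008), 1030, np.float64(0.05419902737739832))
handle dist 0.07644663323123711 angle 2.41781930412817 0.07644517306691159
target [ 0.5514 -0.0499] True
False
[ 0.552  -0.05    0.0297] [-3.141  -0.0011 -0.7176] [ 0.3321 -0.54   -0.2796] 6.4083
```

View pics/g1.png

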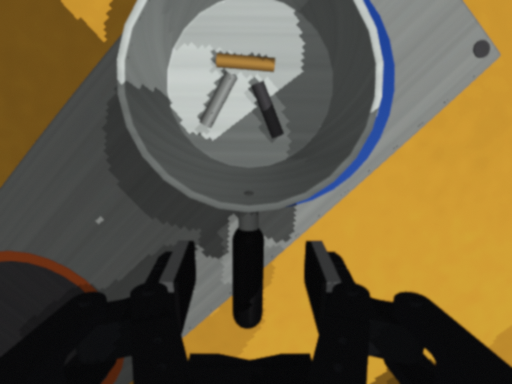

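The handle (248,275) lies midway between the fingers. I'll grip it and slide.

Run:
```python
from plant import *
from h import *
np.set_printoptions(precision=4,suppress=True)
goal=np.array([.5894,.0929])
gripper_to(0,f_grip=35);s=observe();print("grip",s["opening"],s["grasp_force"],s["ft_force"],s["eef_pos"])
c=get_calibration("wrist");im,d=get_image("wrist");ctr=rim(c,d,[.6094,-.1005]);print(ctr)
p=np.array(s["eef_pos"])
if .008<s["opening"]<.018:
    n=p+np.r_[goal-ctr[0],0];print(move_l(n,feed=.07,max_force=25));hold(.3)
    s=observe();print(s["eef_pos"],n,s["ft_force"],s["opening"])
    c=get_calibration("wrist");im,d=get_image("wrist");print("w",rim(c,d,goal))
    im,d=get_image("top");print("t",rim(get_calibration("top"),d,goal,.048,.062),s["time_s"])
```

```text
grip 0.011445498361429341 34.04229819774628 [-0.4807 -0.1372  2.5239] [ 0.5515 -0.0499  0.0293]
(array([ 0.6092, -0.1005]), np.float64(0.0425547896389125), 6677, np.float64(0.054106460084725014))
False
[0.5317 0.1434 0.0293] [0.5317 0.1435 0.0293] [-0.6467 -2.2961  1.0551] 0.011587269725197935
w (array([0.589 , 0.0924]), np.float64(0.04252269308587621), 6726, np.float64(0.054125430260003826))
t (array([0.5875, 0.0936]), np.float64(0.04270179920893057), 60, np.float64(0.053869771200017014)) 10.2083
```

The dish stands within about 1 mm of the ring centre by the wrist view. Next: release, lift and check it, then go to the switch.

Run:
```python
from plant import *
from h import *
np.set_printoptions(precision=4,suppress=True)
goal=np.array([.5894,.0929])
gripper_to(.05);p=np.array(observe()["eef_pos"]);move_l(p+[0,0,.12],feed=.12);hold(.2)
c=get_calibration("wrist");im,d=get_image("wrist");r=rim(c,d,goal);print("dish",r,np.linalg.norm(r[0]-goal))
sw=np.array([.5523,-.3526]);y0=.175
movep([*sw,.16],[np.pi,0,y0]);hold(.2)
print(inverse_kinematics([*sw,.06],[np.pi,0,y0-1.25]))
c=get_calibration("wrist");im,d=get_image("wrist")
print(move_l([*sw,.062],feed=.08,max_force=8));s=observe();print(s["eef_pos"],s["tcp_rot"],s["ft_force"],s["time_s"])
im,d=get_image("wrist");cv2.imwrite("pics/s1.png",im[:,:,::-1])
```

```text
dish (array([0.5891, 0.0924]), np.float64(0.04274785736040368), 2275, np.float64(0.054216487797829005)) 0.0006138290270858766
[-0.6884  0.4554  1.5685 -0.      1.1177  1.9574]
False
[ 0.5528 -0.353   0.0628] [ 3.1405 -0.0009  0.1751] [ 0.2997  0.0229 -0.4679] 15.5917
```

View pics/s1.png

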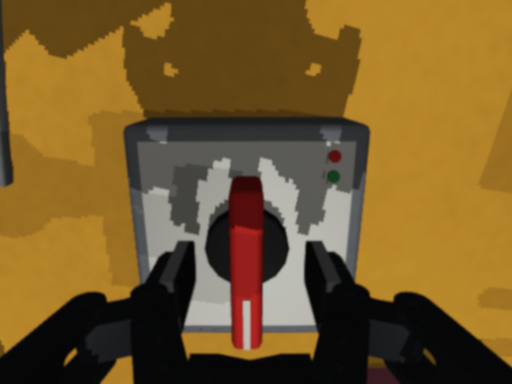

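The wing is centred between the fingers (247,265). I'll grip it and turn clockwise with joint 6, watching the moment about z.

Run:
```python
from plant import *
from h import *
np.set_printoptions(precision=3,suppress=True)
gripper_to(0,f_grip=60);s=observe();print("grip",s["opening"],s["grasp_force"],s["ft_force"],s["torque"])
if .010<s["opening"]<.018:
    q0=np.array(s["q"]);m0=None
    for a in[.3,.6,.9,1.05,1.12,1.15,1.18,1.2,1.22,1.24]:
        q=q0.copy();q[5]+=a;set_joints(q);hold(.1);s=observe();m=s["torque"][2];print(a,s["q"][5]-q0[5],s["tcp_rot"][2],s["torque"],s["ft_force"])
        if m0 is not None and a>1.1 and abs(m)>abs(m0)+.5: break
        if m0 is None or a<1.1:m0=m
    hold(1.1)
    c=get_calibration("wrist");im,d=get_image("wrist");cv2.imwrite("pics/s2.png",im[:,:,::-1]);print(observe()["time_s"])
```

```text
grip 0.012814709394670231 59.899699687957764 [-1.497  3.902  5.957] [ 0.726  0.326 -0.02 ]
0.3 0.296827732158335 -0.12153078126352512 [-0.305  0.069  0.14 ] [-0.696 -1.161  0.69 ]
0.6 0.5961786187189186 -0.42097845566367975 [-0.593  0.259  0.126] [-0.493 -2.87  -0.197]
0.9 0.8944979140912794 -0.7193317053900803 [-0.907  0.479  0.207] [-2.406 -4.875 -1.026]
1.05 1.044506302630626 -0.8693298884043774 [-0.975  0.533  0.251] [-1.846 -5.431  0.157]
1.12 1.1144599199631358 -0.9392955781650763 [-1.002  0.616  0.252] [-2.304 -5.566 -0.179]
1.15 1.1444905219250312 -0.969317371648238 [-1.024  0.558  0.197] [-3.25  -5.396 -0.538]
1.18 1.174436544818864 -0.9992512930266095 [-0.937  0.652  0.173] [-2.69  -4.766 -0.71 ]
1.2 1.1944298881518411 -1.0192633656418704 [-0.942  0.553  0.186] [-2.98  -6.01  -1.242]
1.22 1.2138083084332596 -1.0383580612195322 [-0.955  0.648  0.586] [-3.528 -4.155 -0.535]
1.24 1.2329065727854491 -1.0571572126969837 [-0.949  0.601  1.057] [-2.768 -5.456 -0.463]
21.15
```

View pics/s2.png

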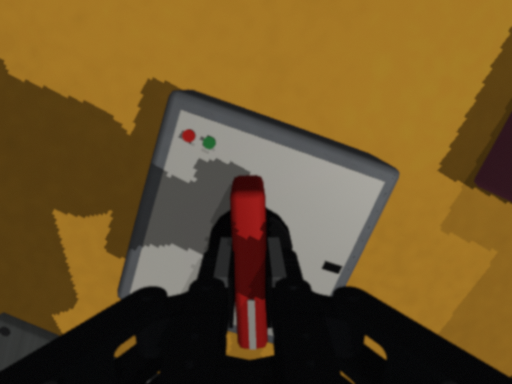

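The moment rises sharply past 1.20 rad, so the wing is at its stop. In the picture it lies fully between the pads, with the black tick now at (332,267). It was held for over a second, so I'll release, lift and check.

Run:
```python
from plant import *
from h import *
np.set_printoptions(precision=4,suppress=True)
gripper_to(.085);p=np.array(observe()["eef_pos"]);move_l(p+[0,0,.18],feed=.1);hold(.5)
set_joints(np.array(observe()["q"])+[0,0,0,0,0,-1.23]);hold(.3)
c=get_calibration("wrist");im,d=get_image("wrist")
m=mask(im,(0,150,60),(5,255,255),(180,80,330,330))|mask(im,(175,150,60),(180,255,255),(180,80,330,330))
w=plane(c,cv2.boxPoints(cv2.minAreaRect(biggest(m))),.0815)[:,:2]
e=np.diff(np.r_[w,w[:1]],axis=0);l=e[np.argmax(np.linalg.norm(e,axis=1))];print("wing",w.mean(0),np.arctan2(l[1],l[0]),np.linalg.norm(l))
p=observe()["eef_pos"];movep([.50,.0,.30],[np.pi,0,-.1]);hold(.3)
c=get_calibration("wrist");im2,d=get_image("wrist");print("dish",rim(c,d,[.5894,.0929]))
s=observe();print(s["time_s"],s["ft_force"])
t,_=get_image("top");cv2.imwrite("pics/f1.png",np.vstack([np.hstack([im,im2])[::2,::2],t[:,:]])[:,:,::-1])
```

```text
wing [ 0.553 -0.352] 0.1596083158334485 0.07258334599448425
dish (array([0.5893, 0.0918]), np.float64(0.042819118403376794), 776, np.float64(0.05418582482789802))
27.4667 [0.0464 0.1726 0.2162]
```

View pics/f1.png

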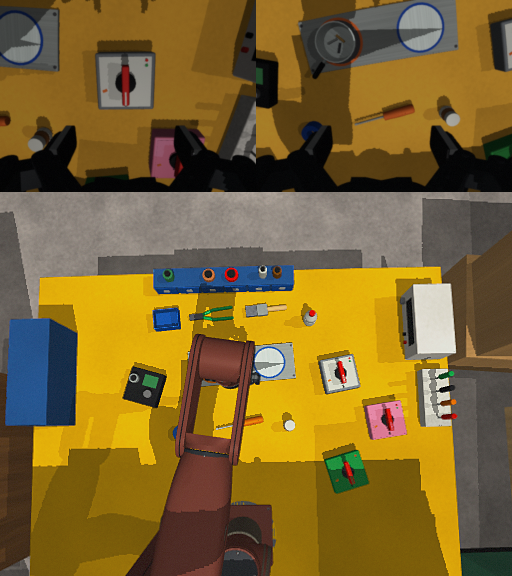

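The wing is back at rest: its angle is 0.16 against 0.17 rad before, and it sits at (125,82) in the left tile. The dish stands in the orange ring about 1 mm off centre, at (336,40) in the right tile. The other things are in place and the arm is clear.

```bash
python3 -c "
from plant import *
print(job_done())"
```

```text
the job is handed in; nothing more can be done
None
```

I slid the dish into the orange ring (about 1 mm off centre), turned the grey box's switch to its stop for over a second and let it spring back, then handed the job in; no verdict was returned.

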